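Zero the aperture plate on the photometer and hold it in the beam slot

ROBOT

A 6-joint arm with a two-finger parallel gripper is mounted at the origin on the work surface. World frame = base frame: x ahead of the robot, y to its left, z up, the work surface at z = 0. Lengths are in m, angles in rad, forces in N, time in s.
With the tool pointing down it reaches from about 0.35 to 0.775 m from the base axis. Payload 5.5 kg.
Tool frame: the origin (TCP) lies at the very end of the fingers, on their centre line; the grasp point (between the pads) lies hold_point_z behind it (hold_point_z is the distance from the TCP to the grasp point, in m); x points along the fingers, y is the direction in which the jaws open and shut, and the axes are right-handed (so a half turn about x gives the same grasp; the last joint's range is limited). The gripper opens to 85 mm and grips with 20 to 120 N. Pads are 22 mm wide; open, the fingers measure 114 mm over their backs; the gripper's body (76 mm by 85 mm) begins 54 mm behind the grasp point. The pads swing forward as they close: fully open they stand 13 mm farther back than shut.
Start: joints at [-1.423, 0.313, 0.046, 1.304, 0, 1.431], TCP at [0.163, -0.551, 0.231] pointing down, gripper open.
Joint ranges: [-2.76, 2.76], [-0.86, 1.69], [-1.03, 1.26], [-2.2, 2.34], [-1.47, 1.5], [-3.14, 3.14]. Speed limits (rad/s): [2.57, 2.57, 3.14, 3.14, 3.14, 3.14].

INTERFACE

Orientations are given as a unit quaternion [w, x, y, z].
In Python, from workcell import * gives the robot as it stands. The module is installed in compiled form; this text tells all that it offers.
- The arm moves only by the tool step_arm, never from a script. Its argument "targets" is a list of rows, each a list of 3 entries, a list of its own where there are three numbers: the turn, a rotation vector about the tool's x, y, z in degrees, then the shift along the tool's x, y, z in cm, then the finger opening in cm, from 0 to 8.54. A call has exactly 10 rows; each row shifts and turns the commanded pose from where the row before left it, along the tool's axes as they then stand; what a row does not reach is not made up. A row lasts 1/10 s, in which the tool goes at most 50 mm and 8.59 degrees, less where a joint would pass 70% of its speed; a pose out of reach is approached as far as the arm can. A call with a gripper value outside its range is refused whole. The fingers move at their own pace and stop on an object; "force" is the grip in N (left out, the last holds). Time passes only in rows, so rows that do not move let the fingers close, or fill a call up. It gives the time, the measured TCP pose, the force and the opening at its end, in the units of the state.
- get_state(): the state, without advancing time (a new reading comes with each control period).
- read_camera(name): name is "scene" or "side" or "wrist"; returns the picture (400x640x3 uint8, red, green, blue); there is no depth.
- camera_model(name): a dict with "fx", "fy", "cx", "cy" (pixels), "xyz" and "rotation" of the camera in the world; the wrist camera has in their place "T_tool_cam" (4x4, takes a point from camera to tool coordinates, whose origin is the TCP and whose axes are the tool frame's). Camera axes: x right, y down, z forward; pixel columns grow to the right and rows downward; lengths in m; the calibration is good to about 2 mm. A picture is of the moment at which its call begins: read the wrist's pose just before it. camera_model takes no time and is no camera call.
- hand_in(): hands the job in, once; it reports no verdict.
Trained networks look in the newest picture that a camera, given by its name, has taken for a name from the list of things; names that differ only in an ending like _2 or _b are one class to them, and where a whole thing is asked for, a point or a joint stands for the part that bears it (a point fixed in the world has none). Each returns a list of dicts, best first, with "p" (0 to 1); they miss things now and then, are a little off and sometimes report something else, mostly with a low value. They report only what shows in the picture. A call takes as long as a camera call.
- find_in(camera, label): "extent" ([left, top, width, height] in pixels, round what is visible of it).
- silhouettes(camera, label): "mask" (400x640 bool, what is visible of it) and "extent" ([left, top, width, height] in pixels, round what is visible of it).
The state is a dict: "clock": time; "joint_pos": joint angles; "qvel": joint speeds; "tau": joint torques, N m; "tcp_pos": TCP position; "orientation": TCP orientation; "wrist_force": force on the tool from outside, world axes, zero at the start; "ft_torque": the same for the moment, N m; "finger_gap": finger opening in m.
Only numpy, scipy, OpenCV 4.12 (cv2) and the standard library are available. Lean on these libraries where they do the work, as an engineer would, in place of code of your own. Each camera call takes 0.05 s, during which the arm holds its last target.

TASK

Take the measuring plate with the square window out of its stand by its black grip and press the flat of its blade upright and flush against the side of the white reference block on the photometer's lid that faces the slot, for about a second, for the zero reading. Then pass the blade straight down through the slot in the lid and finish while still holding it there by the grip, with the whole window below the lid's top and the grip hovering clear of the lid. Leave the plain plate in the stand and everything else on the bench undisturbed.

Things in the scene. Friction and masses are not known exactly. Their poses are not given: they have to be found in the camera images.
- plate: The plate to use, 110 g, upright in one pocket of the stand. Aluminium blade 6 (x) x 44 (y) x 80 (z) mm with a 26 x 26 mm see-through window (30 to 56 mm above the foot); on it a black grip block 24 (x) x 50 (y) x 40 (z) mm (80 to 120 mm above the foot). Origin: centre of the blade's foot, 10 mm above the bench at the start; z up, x through the thickness, y along the width. Front and back alike.
- blank: The plain plate: same size and grip as the measuring plate but its blade has no window. It stands in the other pocket of the stand, 100 mm away from the first. Leave it there. Origin and axes as for the measuring plate.
- stand: Fixed grey stand 70 (x) x 190 (y) x 36 (z) mm with two pockets 26 mm deep, 50 mm to either side of its middle along y, 2 mm larger than a blade each way. Origin: centre of its underside, on the bench. The plates' axes are parallel to the stand's; which plate is in which pocket varies.
- reader: Fixed benchtop photometer, a hollow white box 240 (x) x 180 (y) mm whose grey lid's top is 100 mm above the bench. Origin: centre of its underside. The slot and the reference block are on the lid, the slot nearer the robot. Hollow under the lid: the inner floor is 95 mm below the lid's top.
- slot (a point): Centre of the slot in the lid, level with the lid's top. The slot is 8 mm (x) by 46 mm (y), 2 mm more than the blade each way, in a lid 8 mm thick, with a 3 mm bevel at 45 degrees round its mouth. Axes: x across the slot towards the reference block, y along the slot, z up.
- ref_block: White ceramic reference block fixed on the lid, 20 (x) x 80 (y) x 35 (z) mm, rigid; keep a light push of a few newtons on it while the blade lies there. Origin: centre of its underside, on the lid's top. Axes parallel to the photometer's.
- ref_face (a point): Middle of the lower edge of the block's face towards the slot (-x face), on the lid's top, 100 mm from the slot's centre along x. The face is upright, 80 mm along y and 35 mm high; x points into the block. Lay the blade on it with its middle within 15 mm of the face's middle along y and its foot 0 to 20 mm above the lid.
- bottle: White reagent bottle, 52 mm across, 130 mm tall; bystander. Origin: centre of its underside.
- jar: Amber jar, 60 mm across, 70 mm tall; bystander. Origin: centre of its underside.
- tip_box: Blue pipette-tip box 85 x 120 x 56 mm; bystander. Origin: centre of its underside.
- tube_rack: Orange tube rack 90 x 150 x 30 mm, with some capped tubes up to 44 mm high; bystander. Origin: centre of its underside.
- beaker: Small glass beaker, 66 mm across, 80 mm tall; bystander. Origin: centre of its underside.
- marker: Marker pen lying on the bench, 14 x 120 x 14 mm; bystander. Origin: centre of its underside.

How it is judged:
On the way:
1. the blade lies upright and flush against the reference face, pressed on it and held in the gripper, for half a second (contact force between plate and ref_block above 0.3 N and contact force between the fingers and plate above 1 N and angle between the x axis of plate and the x axis of ref_face, either way round below 0.06 rad and angle between plate's own z axis and vertical below 0.07 rad and x of plate in the frame of ref_face between -0.0065 and 0 m and y of plate in the frame of ref_face between -0.022 and 0.022 m and z of plate in the frame of ref_face between -0.002 and 0.025 m), for 0.5 s.
At the end, for the whole second after the job is handed in: The windowed plate is gripped and still, upright within 4 degrees, its foot within 4 mm of the slot's axis and 56 to 78 mm below the lid's top (window wholly below it, grip at least 2 mm above it); the plain plate and all other loose things within 20 mm of their start (x of plate in the frame of slot between -0.004 and 0.004 m and y of plate in the frame of slot between -0.004 and 0.004 m and z of plate in the frame of slot between -0.078 and -0.056 m and angle between the y axis of plate and the y axis of slot, either way round below 0.08 rad and angle between plate's own z axis and vertical below 0.07 rad and contact force between the fingers and plate above 1 N and linear speed of plate below 0.02 m/s and distance of each of blank, bottle, jar, tip_box, tube_rack, beaker, marker from where it was at the start of the episode below 0.02 m); the arm keeps its last pose, push and grip.
It fails at once if the plain plate is pulled out or carried off (distance of blank from where it was at the start of the episode above 0.04 m).
It fails at once if another thing on the bench is knocked more than 40 mm (distance of any of bottle, jar, tip_box, tube_rack, beaker, marker from where it was at the start of the episode above 0.04 m).
It also fails if it takes over 61 s, if anything falls off the work surface, if the arm or the gripper's body presses on something with over 40 N, if the wrist force passes 120 N, or if a joint passes its speed limit or range.

## Working session

There is one attempt and no reset: what is moved stays moved. The work goes in short steps, Python scripts to look and compute and a tool call to move; the robot and the scene stay as the last step left them, time stands still between calls to the robot, and variables do not carry over. Pictures are saved under pics/ and viewed, and the job is handed in when it is done.

Besides the shell and the picture viewer there is one more tool, called after ">>>" as a command line: name --argument value ..., lists and objects as JSON in quotes. step_arm: Moves the arm, as the interface text tells. Its arguments: {"type":"object","properties":{"targets":{"type":"array","items":{"type":"array"}},"force":{"type":"number"}},"required":["targets"]}

```bash
mkdir -p pics
python3 - <<'E'
from workcell import *
import cv2,numpy as np
print(get_state())
for c in ["scene","side","wrist"]:
    im=read_camera(c); cv2.imwrite(f"pics/a_{c}.png",im[:,:,::-1]); print(c,camera_model(c))
    
for c in ["scene","side"]:
    for l in ["plate","blank","stand","reader","ref_block"]:
        print(c,l,[(round(d["p"],2),d["extent"]) for d in find_in(c,l)][:3])
E
```

```text
{'clock': 0.0, 'joint_pos': array([-1.42262926e+00,  3.14031951e-01,  4.49720811e-02,  1.30361783e+00,
        2.68375570e-06,  1.43115857e+00]), 'qvel': array([ 0.00031087,  0.00015422, -0.00028947,  0.00114797,  0.00082019,
       -0.0002734 ]), 'tau': array([-5.12537117e-04, -4.80629611e+01,  2.98531276e+01,  1.92059192e-02,
       -6.31054377e-05, -1.37176099e-05]), 'tcp_pos': array([ 0.1631055 , -0.55083698,  0.23038812]), 'orientation': array([-0.10073834, -0.69979586, -0.10206867,  0.69979964]), 'wrist_force': array([ 0.0770861 , -0.18746624, -0.11673846]), 'ft_torque': array([0.03034019, 0.02536794, 0.04747469]), 'finger_gap': 0.08558313873887027}
scene {'fx': 462.87079929769754, 'fy': 462.87079929769754, 'cx': 320.3849960712765, 'cy': 199.57809101154325, 'xyz': array([1.26181081, 0.49839838, 1.42740899]), 'rotation': array([-0.12758023,  0.43513878,  0.85405736, -0.25487948])}
side {'fx': 480.36065011549783, 'fy': 480.36065011549783, 'cx': 324.83046958247706, 'cy': 201.86995676182616, 'xyz': array([0.08135218, 0.70139609, 1.10195814]), 'rotation': array([ 0.09534839, -0.2713
[... 365 characters left out ...]
01,  3.15121055e-01,
        -8.07368482e-02],
       [ 0.00000000e+00,  0.00000000e+00,  0.00000000e+00,
         1.00000000e+00]])}
scene plate [(0.48, [367.5, 197.5, 20.7, 19.6])]
scene blank [(0.61, [395.2, 208.1, 20.2, 25.3])]
scene stand [(0.74, [359.4, 206.5, 53.7, 41.7])]
scene reader [(0.56, [245.1, 146.6, 74.7, 74.9])]
scene ref_block [(0.47, [263.6, 176.2, 24.1, 19.3])]
side plate [(0.87, [299.8, 238.1, 18.9, 33.3]), (0.62, [400.6, 109.8, 41.8, 40.3])]
side blank [(0.59, [282.3, 268.6, 17.4, 32.4])]
side stand [(0.57, [272.9, 254.5, 57.2, 68.8]), (0.32, [283.4, 265.6, 16.2, 37.8])]
side reader [(0.92, [302.7, 129.4, 98.0, 85.4])]
side ref_block [(0.64, [325.1, 137.1, 15.5, 27.6])]
```

Run:
```python
import cv2,numpy as np
a=cv2.imread("pics/a_scene.png")[110:270,220:460]; b=cv2.imread("pics/a_side.png")[100:340,220:460]
cv2.imwrite("pics/b1.png",cv2.resize(a,None,fx=3.3,fy=3.3,interpolation=cv2.INTER_CUBIC))
cv2.imwrite("pics/b2.png",cv2.resize(b,None,fx=2.5,fy=2.5,interpolation=cv2.INTER_CUBIC))
```

```text
(no output)
```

View pics/b1.png

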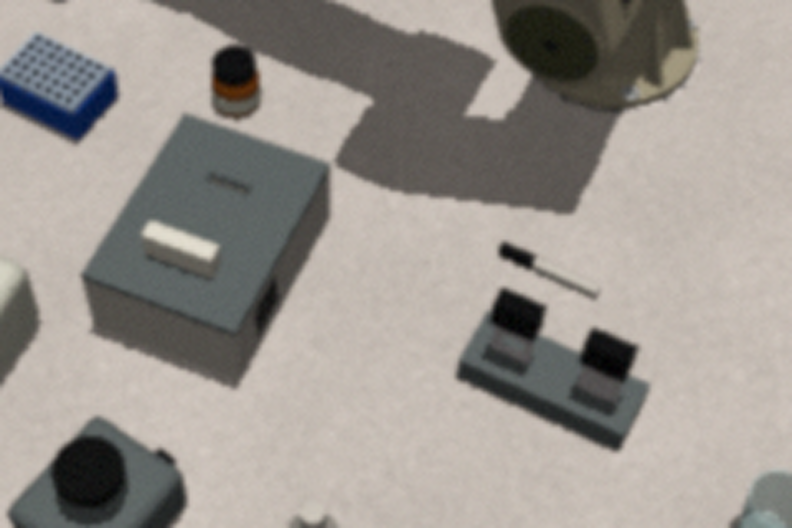

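View pics/b2.png

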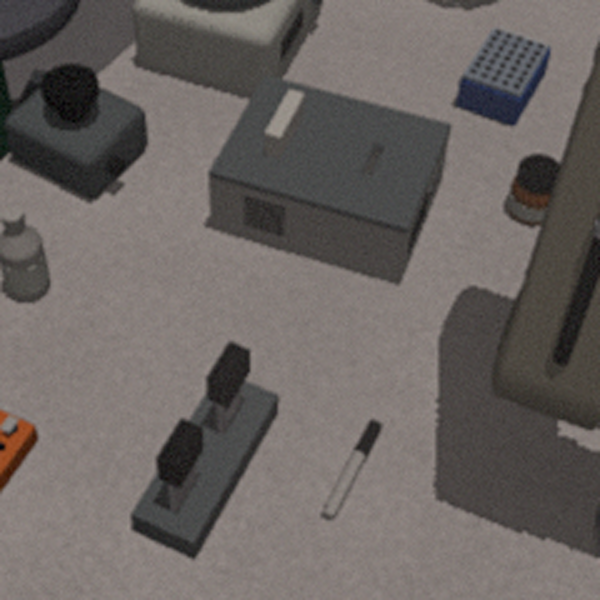

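View pics/a_wrist.png

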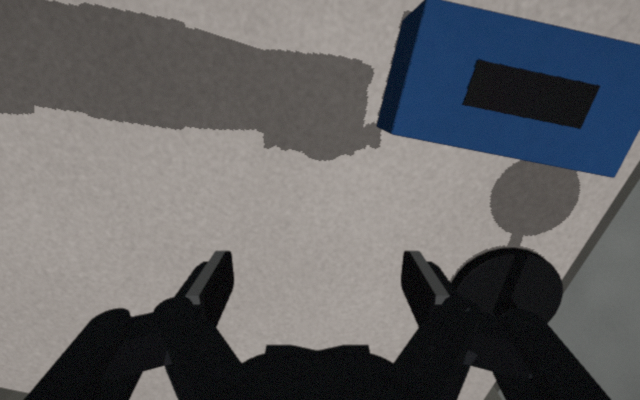

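View pics/a_side.png

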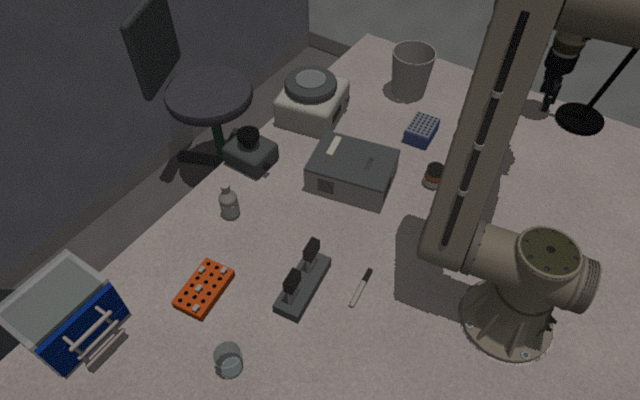

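```bash
cat > h.py <<'E'
from workcell import *
import numpy as np,cv2
from scipy.spatial.transform import Rotation as R
from scipy.optimize import least_squares
def rot(q): return R.from_quat(np.array(q)[[1,2,3,0]]).as_matrix()
def cam(name,st=None):
    m=camera_model(name); 
    if name=="wrist":
        st=st or get_state(); T=np.eye(4);T[:3,:3]=rot(st["orientation"]);T[:3,3]=st["tcp_pos"]
        T=T@m["T_tool_cam"]
    else:
        T=np.eye(4);T[:3,:3]=rot(m["rotation"]);T[:3,3]=m["xyz"]
    return m,T
def toz(c,uv,z):
    m,T=c; d=T[:3,:3]@np.array([(uv[0]-m["cx"])/m["fx"],(uv[1]-m["cy"])/m["fy"],1]); return T[:3,3]+d*(z-T[2,3])/d[2]
def proj(c,P):
    m,T=c; p=(np.atleast_2d(P)-T[:3,3])@T[:3,:3]; return np.c_[p[:,0]/p[:,2]*m["fx"]+m["cx"],p[:,1]/p[:,2]*m["fy"]+m["cy"]]
E
python3 - <<'E'
from h import *
np.set_printoptions(precision=4,suppress=True)
s=cam("scene");d=cam("side")
S=lambda x,y:(220+x/3.3,110+y/3.3)
D=lambda x,y:(220+x/2.5,100+y/2.5)
for n,p,z in [("lid",(185,115),.1),("lid",(330,165),.1),("lid",(238,330),.1),("lid",(85,275),.1),("slot",(229,183),.1),("blk",(180,238),.135),("st",(648,385),.036),("st",(460,365),.036),("gripA top",(522,297),.13),("gripB top",(612,340),.13),("jar",(236,110),0)]:
    print(n,toz(s,S(*p),z))
for n,p,z in [("lid",(285,82),.1),("lid",(450,125),.1),("lid",(405,228),.1),("lid",(210,175),.1),("slot",(375,160),.1),("st",(135,520),.036),("st",(278,398),.036),("st",(195,542),.036),("gripA top",(235,352),.13),("gripB top",(185,428),.13)]:
    print(n,toz(d,D(*p),z))
E
```

```text
lid [ 0.4653 -0.2917  0.1   ]
lid [ 0.4272 -0.1177  0.1   ]
lid [ 0.6548 -0.0682  0.1   ]
lid [ 0.6954 -0.2398  0.1   ]
slot [ 0.5118 -0.1923  0.1   ]
blk [ 0.6176 -0.171   0.135 ]
st [0.4271 0.2938 0.036 ]
st [0.5222 0.1212 0.036 ]
gripA top [0.4686 0.1534 0.13  ]
gripB top [0.4594 0.2531 0.13  ]
jar [ 0.363  -0.3061  0.    ]
lid [ 0.6674 -0.2492  0.1   ]
lid [ 0.4621 -0.295   0.1   ]
lid [ 0.4271 -0.1214  0.1   ]
lid [ 0.6534 -0.0677  0.1   ]
slot [ 0.5075 -0.1942  0.1   ]
st [0.4841 0.3045 0.036 ]
st [0.4446 0.1087 0.036 ]
st [0.4218 0.2911 0.036 ]
gripA top [0.4772 0.1393 0.13  ]
gripB top [0.4673 0.2376 0.13  ]
```

```bash
cat >> h.py <<'E'
def rows(pos,Rm,st=None):
    """delta in tool frame from current pose to target, in deg rotvec & cm"""
    st=st or get_state(); R0=rot(st["orientation"]); 
    print("shift cm (tool now)",np.round(R0.T@(np.array(pos)-st["tcp_pos"])*100,2),"rotvec deg",np.round(R.from_matrix(R0.T@Rm).as_rotvec(degrees=True),2))
def down(yaw):
    """tool x down, tool y horizontal at yaw"""
    x=np.array([0,0,-1.]);y=np.array([np.cos(yaw),np.sin(yaw),0]);return np.c_[x,y,np.cross(x,y)]
E
python3 - <<'E'
from h import *
np.set_printoptions(precision=3,suppress=True)
print(rot(get_state()["orientation"]))
for y in (7,187,97,-83):
  print(y);rows([.47,.15,.3],down(np.radians(y)))
st=get_state();print(st["joint_pos"])
acc=sum(read_camera("side").astype(float) for _ in range(6))/6
acc=acc[230:310,265:340]
cv2.imwrite("pics/c.png",cv2.resize(np.clip(acc*1.5,0,255).astype(np.uint8)[:,:,::-1],None,fx=7,fy=7,interpolation=cv2.INTER_CUBIC))
E
```

```text
[[ 0.     0.284 -0.959]
 [-0.    -0.959 -0.284]
 [-1.     0.     0.   ]]
7
shift cm (tool now) [ -6.88 -58.55 -49.33] rotvec deg [-80.51   0.01  -0.01]
187
shift cm (tool now) [ -6.88 -58.55 -49.33] rotvec deg [99.49 -0.01 -0.01]
97
shift cm (tool now) [ -6.88 -58.55 -49.33] rotvec deg [-170.51    0.01    0.  ]
-83
shift cm (tool now) [ -6.88 -58.55 -49.33] rotvec deg [ 9.49  0.   -0.01]
[-1.423  0.313  0.046  1.304 -0.     1.431]
```

View pics/c.png

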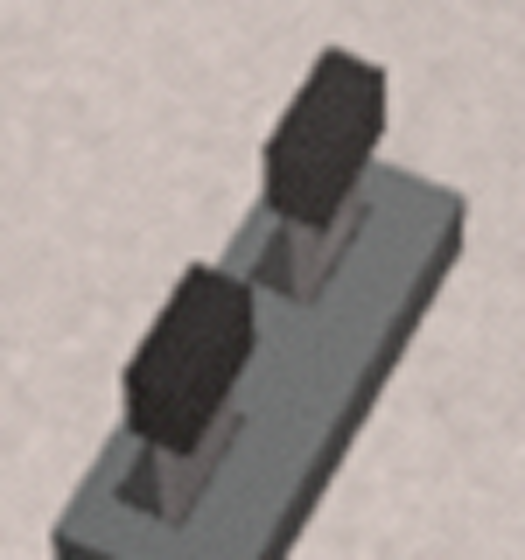

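Run:
```python
from h import *
np.set_printoptions(precision=1,suppress=True)
st=get_state();p0=st["tcp_pos"];R0=rot(st["orientation"])
yaw0=np.arctan2(R0[1,1],R0[0,1]);yaw1=np.radians(97)
N=22
a0=np.arctan2(p0[1],p0[0]);r0=np.hypot(p0[0],p0[1]); tgt=np.array([.364,.2,.245]);a1=np.arctan2(.2,.364);r1=.415
p=p0
for k in range(1,N+1):
    f=k/N;a=a0+(a1-a0)*f;r=r0+(r1-r0)*f
    q=np.array([r*np.cos(a),r*np.sin(a),p0[2]+(.26-p0[2])*f]); 
    Rk=down(yaw0+(yaw1-yaw0)*(k-1)/N)
    print(k,(Rk.T@(q-p))*100); p=q
print(np.degrees(yaw1-yaw0)/N)
```

```text
1 [-0.1 -0.9 -4.6]
2 [-0.1 -0.7 -4.6]
3 [-0.1 -0.4 -4.6]
4 [-0.1 -0.2 -4.5]
5 [-0.1  0.1 -4.5]
6 [-0.1  0.3 -4.4]
7 [-0.1  0.5 -4.3]
8 [-0.1  0.7 -4.2]
9 [-0.1  0.9 -4.1]
10 [-0.1  1.1 -4. ]
11 [-0.1  1.3 -3.9]
12 [-0.1  1.5 -3.8]
13 [-0.1  1.7 -3.6]
14 [-0.1  1.8 -3.5]
15 [-0.1  2.  -3.3]
16 [-0.1  2.1 -3.2]
17 [-0.1  2.2 -3. ]
18 [-0.1  2.3 -2.9]
19 [-0.1  2.4 -2.7]
20 [-0.1  2.5 -2.5]
21 [-0.1  2.6 -2.4]
22 [-0.1  2.7 -2.2]
7.750547806666307
```

>>> step_arm --targets '[[[-7.75,0,0],[-0.1,-0.9,-4.6],8.5],[[-7.75,0,0],[-0.1,-0.7,-4.6],8.5],[[-7.75,0,0],[-0.1,-0.4,-4.6],8.5],[[-7.75,0,0],[-0.1,-0.2,-4.5],8.5],[[-7.75,0,0],[-0.1,0.1,-4.5],8.5],[[-7.75,0,0],[-0.1,0.3,-4.4],8.5],[[-7.75,0,0],[-0.1,0.5,-4.3],8.5],[[-7.75,0,0],[-0.1,0.7,-4.2],8.5],[[-7.75,0,0],[-0.1,0.9,-4.1],8.5],[[-7.75,0,0],[-0.1,1.1,-4.0],8.5]]'

```text
clock: 1.95
tcp_pos: [0.4486, -0.227, 0.2414]
orientation: [0.519, 0.481, 0.518, -0.481]
wrist_force: [0.1, -0.4, 0.8]
finger_gap: 0.085
```

>>> step_arm --targets '[[[-7.75,0,0],[-0.1,1.3,-3.9],8.5],[[-7.75,0,0],[-0.1,1.5,-3.8],8.5],[[-7.75,0,0],[-0.1,1.7,-3.6],8.5],[[-7.75,0,0],[-0.1,1.8,-3.5],8.5],[[-7.75,0,0],[-0.1,2.0,-3.3],8.5],[[-7.75,0,0],[-0.1,2.1,-3.2],8.5],[[-7.75,0,0],[-0.1,2.2,-3.0],8.5],[[-7.75,0,0],[-0.1,2.3,-2.9],8.5],[[-7.75,0,0],[-0.1,2.4,-2.7],8.5],[[-7.75,0,0],[-0.1,2.5,-2.5],8.5]]'

```text
clock: 2.95
tcp_pos: [0.406, 0.143, 0.2514]
orientation: [0.706, 0.05, 0.705, -0.05]
wrist_force: [0.1, 0.2, -0.7]
finger_gap: 0.0851
```

Run:
```python
from h import *
st=get_state();print(st["clock"],st["tcp_pos"],st["joint_pos"]);print(rot(st["orientation"]))
th=np.radians(20);Rm=down(np.radians(97))@R.from_euler("y",-20,degrees=True).as_matrix();print(Rm)
rows([.364,.2,.245],Rm)
```

```text
2.95 [0.40601045 0.14299454 0.25142011] [ 1.51667204e-01  2.64865105e-02 -2.52694651e-01  1.29103368e+00
  3.45872800e-05  2.94425996e-01]
[[ 5.69586861e-04  1.42274313e-01  9.89827104e-01]
 [ 1.22045122e-04  9.89827247e-01 -1.42274404e-01]
 [-9.99999830e-01  2.01841201e-04  5.46428709e-04]]
[[ 0.33947078 -0.12186934  0.93268829]
 [ 0.04168177  0.99254615  0.11451972]
 [-0.93969262  0.          0.34202014]]
shift cm (tool now) [ 0.64  5.04 -4.97] rotvec deg [-15.03 -19.85   2.64]
```

>>> step_arm --targets '[[[-3.8,-5,0.7],[0.2,1.3,-1.3],8.5],[[-3.8,-5,0.7],[0.2,1.3,-1.3],8.5],[[-3.8,-5,0.7],[0.2,1.3,-1.3],8.5],[[-3.7,-5,0.6],[0.1,1.2,-1.2],8.5],[[0,0,0],[0,0,0],8.5],[[0,0,0],[0,0,0],8.5],[[0,0,0],[0,0,0],8.5],[[0,0,0],[0,0,0],8.5],[[0,0,0],[0,0,0],8.5],[[0,0,0],[0,0,0],8.5]]'

```text
clock: 3.95
tcp_pos: [0.3605, 0.1949, 0.2382]
orientation: [0.818, -0.033, 0.572, 0.048]
wrist_force: [-0.3, -0.5, -0.4]
finger_gap: 0.0852
```

Run:
```python
from h import *
st=get_state();print(st["clock"],st["tcp_pos"],rot(st["orientation"])[:,0])
im=read_camera("wrist");cv2.imwrite("pics/d.png",im[:,:,::-1])
for l in ["plate","blank"]:print(l,[(round(d["p"],2),d["extent"]) for d in find_in("wrist",l)])
```

```text
3.95 [0.3605117  0.19485219 0.2382389 ] [ 0.34127098  0.0403245  -0.9390996 ]
plate [(0.87, [242.2, 184.1, 50.2, 62.9])]
blank [(0.57, [338.6, 185.8, 48.2, 62.9])]
```

View pics/d.png

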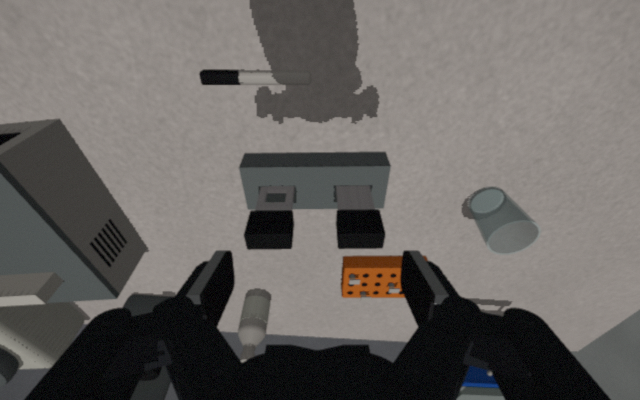

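Run:
```python
from h import *
rows([.47,.16,.25],down(np.radians(7)))
# split: untilt first
st=get_state();R0=rot(st["orientation"]);R1=down(np.radians(97));Rd=R.from_matrix(R0.T@R1).as_rotvec(degrees=True);print(Rd)
print(R1.T@(np.array([.47,.16,.25])-st["tcp_pos"])*100)
```

```text
shift cm (tool now) [ 2.49 -4.75 10.28] rotvec deg [ 88.7   15.79 -15.74]
[-0.29199664 20.10328493  0.0292818 ]
[-1.19197052 -4.80594455 10.48952764]
```

>>> step_arm --targets '[[[8.06,1.44,-1.43],[0,0,0],8.5],[[8.06,1.44,-1.43],[0,0,0],8.5],[[8.06,1.44,-1.43],[0,0,0],8.5],[[8.06,1.44,-1.43],[0,0,0],8.5],[[8.06,1.44,-1.43],[0,0,0],8.5],[[8.06,1.44,-1.43],[0,0,0],8.5],[[8.06,1.44,-1.43],[0,0,0],8.5],[[8.06,1.44,-1.43],[0,0,0],8.5],[[8.06,1.44,-1.43],[0,0,0],8.5],[[8.06,1.44,-1.43],[0,0,0],8.5]]'

```text
clock: 5.1
tcp_pos: [0.36, 0.1952, 0.2381]
orientation: [0.572, 0.432, 0.548, -0.431]
wrist_force: [0.7, -0.6, 1.4]
finger_gap: 0.085
```

>>> step_arm --targets '[[[8.06,1.44,-1.43],[0,0,0],8.5],[[0,0,0],[-0.4,3.5,1.6],8.5],[[0,0,0],[-0.4,3.5,1.6],8.5],[[0,0,0],[-0.4,3.5,1.6],8.5],[[0,0,0],[0,0,0],8.5],[[0,0,0],[0,0,0],8.5],[[0,0,0],[0,0,0],8.5],[[0,0,0],[0,0,0],8.5],[[0,0,0],[0,0,0],8.5],[[0,0,0],[0,0,0],8.5]]'

```text
clock: 6.1
tcp_pos: [0.4693, 0.1607, 0.2505]
orientation: [0.53, 0.468, 0.53, -0.468]
wrist_force: [-0.3, 1.4, 0.0]
finger_gap: 0.0847
```

Run:
```python
from h import *
st=get_state();print(st["clock"],st["tcp_pos"],st["joint_pos"]);print(rot(st["orientation"]))
im=read_camera("wrist");cv2.imwrite("pics/e.png",im[:,:,::-1])
for l in ["plate","blank","stand"]:print(l,[(round(d["p"],2),d["extent"]) for d in find_in("wrist",l)])
```

```text
6.1 [0.46933258 0.16067943 0.25047078] [ 1.67444036e-01  1.54260131e-01 -1.12642923e-01  1.30340325e+00
  7.05995337e-04  1.61395304e+00]
[[ 3.65501607e-04  9.92286162e-01  1.23967893e-01]
 [ 7.77788934e-04  1.23967581e-01 -9.92285964e-01]
 [-9.99999631e-01  4.59102969e-04 -7.26478846e-04]]
plate [(0.68, [310.8, 152.9, 28.4, 66.4]), (0.57, [292.1, 43.8, 64.4, 161.3])]
blank [(0.81, [311.3, 51.1, 26.5, 61.7]), (0.31, [292.4, 43.6, 64.4, 163.6])]
stand [(0.55, [290.0, 42.5, 66.1, 160.6])]
```

View pics/e.png

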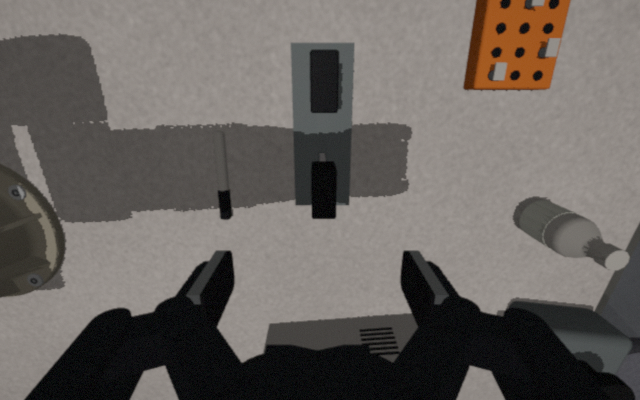

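Run:
```python
from h import *
np.set_printoptions(precision=4,suppress=True)
c=cam("wrist")
im=cv2.imread("pics/e.png")
g=im.max(2)
m=(cv2.GaussianBlur(g,(3,3),0)<32).astype(np.uint8)
n,lab,s,cen=cv2.connectedComponentsWithStats(m)
for i in range(1,n):
    if 200<s[i,4] and 300<cen[i][0]<345 and cen[i][1]<225:
        print(s[i],cen[i])
cr=im[35:230,270:375]; cv2.imwrite("pics/f.png",cv2.resize(cr,None,fx=3,fy=3,interpolation=cv2.INTER_CUBIC))
# stand corners at z=.036
K=[toz(c,p,.036) for p in [(291.5,43),(354,43),(349.5,204.5),(297,204.5)]]
print(np.array(K)[:,:2]); print(np.mean(K,0), [np.linalg.norm(K[i]-K[(i+1)%4]) for i in range(4)])
for a,b in[(3,0),(2,1)]:
    d=K[b]-K[a];print("yaw",np.degrees(np.arctan2(-d[0],d[1])))
# wrist image: expected grip outlines if stand fit
```

```text
[ 311   51   28   61 1588] [324.4402  80.8249]
[ 311  161   26   57 1378] [323.3607 188.5769]
[[0.4252 0.2928]
 [0.4929 0.3012]
 [0.5177 0.1149]
 [0.4503 0.1065]]
[0.4715 0.2038 0.036 ] [np.float64(0.0682510612031539), np.float64(0.187966186821354), np.float64(0.0679697519225103), np.float64(0.18795001487088595)]
yaw 7.673404963829869
yaw 7.587600896928497
```

View pics/f.png

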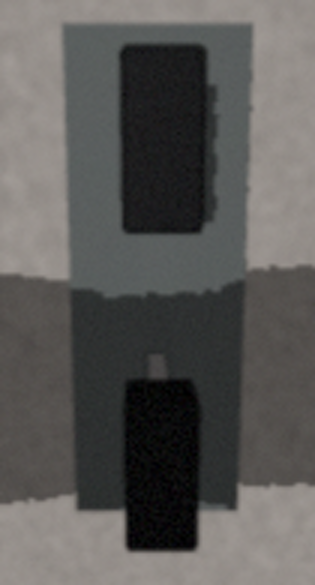

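Run:
```python
from h import *
np.set_printoptions(precision=4,suppress=True)
c=cam("wrist")
ps=[(311.8,217.8),(335.8,217.8),(336.2,164.5),(311.5,164.5)]
K=np.array([toz(c,p,.13) for p in ps]);print(K[:,:2],K.mean(0));print([np.linalg.norm(K[i]-K[(i+1)%4]) for i in range(4)])
y=np.radians(7.6)
for ctr in [(.4781,.1542),K.mean(0)[:2],(.4781,.1520)]:
  pts=[]
  for a,b in [(-12,-25),(12,-25),(12,25),(-12,25)]:
    pts.append([ctr[0]+(a*np.cos(y)-b*np.sin(y))/1e3,ctr[1]+(a*np.sin(y)+b*np.cos(y))/1e3,.13])
  print(proj(c,pts).round(1).tolist())
rows([.478,.1535,.2],down(y))
```

```text
[[0.4683 0.13  ]
 [0.4914 0.1329]
 [0.4842 0.1849]
 [0.4619 0.1821]] [0.4764 0.1575 0.13  ]
[np.float64(0.023218318466314145), np.float64(0.052543303134554575), np.float64(0.02249639190901934), np.float64(0.05253611256019033)]
[[312.7, 220.0], [337.5, 219.8], [338.2, 169.4], [312.0, 169.7]]
[[311.4, 216.7], [336.3, 216.5], [336.9, 165.7], [310.6, 166.0]]
[[312.5, 222.1], [337.2, 221.8], [337.9, 171.8], [311.7, 172.0]]
shift cm (tool now) [5.03 0.73 0.8 ] rotvec deg [-0.51 -0.04 -0.02]
```

Run:
```python
import workcell
print([x for x in dir(workcell) if not x.startswith("__")])
print(getattr(workcell,"hold_point_z",None))
from h import *
rows([.477,.156,.102],down(np.radians(7.6)))
```

```text
['MotionError', 'camera_model', 'find_in', 'get_state', 'hand_in', 'hold_point_z', 'read_camera', 'silhouettes']
0.0187
shift cm (tool now) [14.83  0.66  0.55] rotvec deg [-0.51 -0.04 -0.02]
```

>>> step_arm --targets '[[[-0.5,0,0],[1.5,0.22,0.2],8.5],[[0,0,0],[1.5,0.22,0.2],8.5],[[0,0,0],[1.5,0.22,0.15],8.5],[[0,0,0],[1.5,0,0],8.5],[[0,0,0],[1.5,0,0],8.5],[[0,0,0],[1.5,0,0],8.5],[[0,0,0],[1.0,0,0],8.5],[[0,0,0],[0,0,0],8.5],[[0,0,0],[0,0,0],8.5],[[0,0,0],[0,0,0],8.5]]'

```text
clock: 7.3
tcp_pos: [0.4777, 0.1559, 0.151]
orientation: [0.532, 0.466, 0.532, -0.465]
wrist_force: [-0.1, -0.5, -0.0]
finger_gap: 0.0849
```

Run:
```python
from h import *
st=get_state();print(st["clock"],st["tcp_pos"],st["finger_gap"])
im=read_camera("wrist");cv2.imwrite("pics/g.png",im[:,:,::-1])
```

```text
7.3 [0.477733   0.1559389  0.15097218] 0.08494547189384996
```

View pics/g.png

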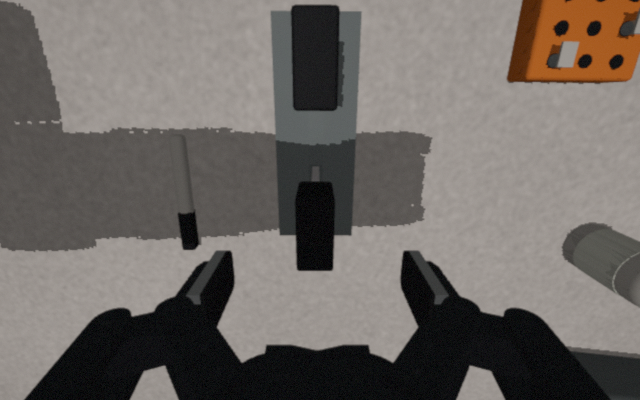

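Run:
```python
from h import *
np.set_printoptions(precision=4,suppress=True)
c=cam("wrist");y=np.radians(7.6)
im=cv2.imread("pics/g.png").max(2)
print(im[250,285:345].tolist());print(im[255:280,315].tolist()); print(im[205,285:345].tolist())
for ctr in [(.4777,.156),(.4767,.155)]:
  pts=[]
  for a,b in [(-12,-25),(12,-25),(12,25),(-12,25)]:
    pts.append([ctr[0]+(a*np.cos(y)-b*np.sin(y))/1e3,ctr[1]+(a*np.sin(y)+b*np.cos(y))/1e3,.13])
  print(proj(c,pts).round(1).tolist())
```

```text
[161, 163, 162, 159, 157, 156, 156, 158, 158, 154, 131, 73, 23, 8, 15, 8, 16, 18, 7, 15, 12, 13, 16, 13, 10, 6, 10, 13, 13, 12, 20, 18, 4, 14, 14, 15, 9, 5, 2, 14, 12, 9, 12, 13, 13, 10, 8, 36, 96, 139, 154, 155, 156, 158, 157, 157, 159, 160, 160, 160]
[12, 10, 16, 14, 15, 13, 8, 11, 13, 17, 18, 9, 14, 13, 21, 65, 139, 157, 158, 157, 159, 158, 156, 156, 156]
[52, 51, 52, 55, 53, 50, 52, 52, 53, 42, 27, 19, 12, 17, 12, 14, 13, 10, 11, 8, 12, 19, 12, 9, 5, 9, 7, 19, 11, 13, 18, 5, 12, 12, 18, 14, 16, 12, 9, 11, 17, 11, 11, 13, 15, 13, 9, 12, 15, 23, 43, 52, 51, 54, 53, 53, 54, 54, 54, 53]
[[298.4, 270.9], [335.9, 270.9], [337.6, 197.0], [296.6, 197.0]]
[[296.7, 272.1], [334.1, 272.0], [335.6, 198.3], [294.8, 198.4]]
```

>>> step_arm --targets '[[[0,0,0],[1.2,-0.15,0],8.5],[[0,0,0],[1.2,0,0],8.5],[[0,0,0],[1.2,0,0],8.5],[[0,0,0],[1.2,0,0],8.5],[[0,0,0],[0.6,0,0],8.5],[[0,0,0],[0,0,0],8.5],[[0,0,0],[0,0,0],8.5],[[0,0,0],[0,0,0],0],[[0,0,0],[0,0,0],0],[[0,0,0],[0,0,0],0]]' --force 40

```text
clock: 8.35
tcp_pos: [0.476, 0.1557, 0.0966]
orientation: [0.532, 0.466, 0.532, -0.465]
wrist_force: [-0.1, -0.3, 1.0]
finger_gap: 0.0435
```

>>> step_arm --targets '[[[0,0,0],[0,0,0],0],[[0,0,0],[0,0,0],0],[[0,0,0],[0,0,0],0],[[0,0,0],[0,0,0],0],[[0,0,0],[0,0,0],0],[[0,0,0],[0,0,0],0],[[0,0,0],[0,0,0],0],[[0,0,0],[0,0,0],0],[[0,0,0],[0,0,0],0],[[0,0,0],[0,0,0],0]]' --force 60

```text
clock: 9.35
tcp_pos: [0.476, 0.1557, 0.0966]
orientation: [0.532, 0.466, 0.532, -0.465]
wrist_force: [-0.3, -0.6, 4.9]
finger_gap: 0.0236
```

>>> step_arm --targets '[[[0,0,0],[-1,0,0],0],[[0,0,0],[-1.5,0,0],0],[[0,0,0],[-1.5,0,0],0],[[0,0,0],[-2,0,0],0],[[0,0,0],[-2,0,0],0],[[0,0,0],[-2,0,0],0],[[0,0,0],[-2,0,0],0],[[0,0,0],[-2,0,0],0],[[0,0,0],[-2,0,0],0],[[0,0,0],[0,0,0],0]]'

```text
clock: 10.35
tcp_pos: [0.4765, 0.1557, 0.2586]
orientation: [0.533, 0.467, 0.531, -0.465]
wrist_force: [0.7, 0.7, -1.5]
finger_gap: 0.0234
```

Run:
```python
from h import *
np.set_printoptions(precision=4,suppress=True)
st=get_state();print(st["clock"],st["tcp_pos"],st["finger_gap"],st["wrist_force"],st["joint_pos"])
im=read_camera("wrist");cv2.imwrite("pics/h1.png",im[:,:,::-1])
im=read_camera("side");cv2.imwrite("pics/h2.png",im[:,:,::-1])
# lid fit from scene + side
s=cam("scene");d=cam("side")
S=lambda x,y:(220+x/3.3,110+y/3.3)
D=lambda x,y:(220+x/2.5,100+y/2.5)
obs=[(s,S(185,115),(-120,-90)),(s,S(330,165),(-120,90)),(s,S(238,330),(120,90)),(s,S(85,275),(120,-90)),
 (d,D(450,125),(-120,-90)),(d,D(405,228),(-120,90)),(d,D(210,175),(120,90)),(d,D(278,80),(120,-90))]
def f(p):
    x,y,a=p;o=[]
    for c,uv,(u,v) in obs:
        P=[x+(u*np.cos(a)-v*np.sin(a))/1e3,y+(u*np.sin(a)+v*np.cos(a))/1e3,.1]; o+=list((proj(c,P)[0]-uv))
    return o
r=least_squares(f,[.56,-.18,.2]);print(r.x,np.degrees(r.x[2]),r.fun.round(1))
```

```text
10.35 [0.4765 0.1557 0.2586] 0.023446678716590962 [ 0.7103  0.7056 -1.5411] [ 0.1551  0.16   -0.0861  1.3214  0.0007  1.5937]
[ 0.5572 -0.1821  0.2042] 11.697266326482247 [ 0.7 -1.6  0.8 -1.1 -0.6  0.1 -0.9 -1.3  1.2  0.6  1.2  1.6 -0.5 -0.8
 -4.7 -1.7]
```

View pics/h1.png

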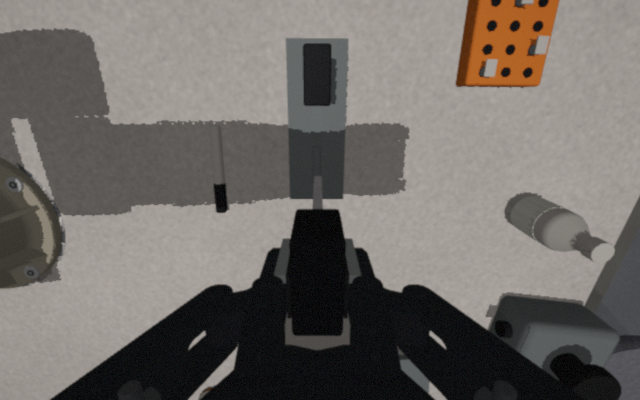

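View pics/h2.png

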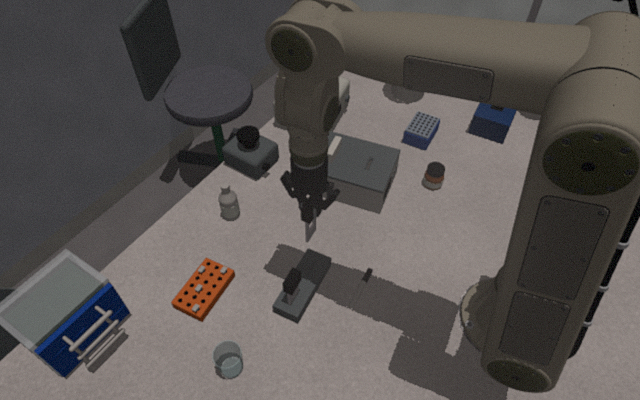

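>>> step_arm --targets '[[[-4.0,0,0],[0,0,1.5],0],[[0,0,0],[0,-0.15,3],0],[[0,0,0],[0,-0.15,4.5],0],[[0,0,0],[0,-0.15,4.8],0],[[0,0,0],[0,-0.15,4.8],0],[[0,0,0],[0,-0.15,4.8],0],[[0,0,0],[0,-0.15,4.8],0],[[0,0,0],[0,-0.15,4.8],0],[[0,0,0],[0,-0.15,4.5],0],[[0,0,0],[0,-0.16,3.5],0]]'

```text
clock: 11.45
tcp_pos: [0.5428, -0.2514, 0.2535]
orientation: [0.546, 0.447, 0.549, -0.448]
wrist_force: [0.1, 0.2, -1.8]
finger_gap: 0.0234
```

>>> step_arm --targets '[[[0,0,0],[0,0,2.1],0],[[0,0,0],[0,0,0],0],[[0,0,0],[0,0,0],0],[[0,0,0],[0,0,0],0],[[0,0,0],[0,0,0],0],[[0,0,0],[0,0,0],0],[[0,0,0],[0,0,0],0],[[0,0,0],[0,0,0],0],[[0,0,0],[0,0,0],0],[[0,0,0],[0,0,0],0]]'

```text
clock: 12.45
tcp_pos: [0.5478, -0.2696, 0.2559]
orientation: [0.548, 0.447, 0.548, -0.447]
wrist_force: [-0.6, -0.0, -0.4]
finger_gap: 0.0232
```

Run:
```python
from h import *
np.set_printoptions(precision=4,suppress=True)
st=get_state();print(st["clock"],st["tcp_pos"],st["finger_gap"],st["wrist_force"],st["joint_pos"]);print(rot(st["orientation"]))
acc=sum(read_camera("wrist").astype(float) for _ in range(4))/4;cv2.imwrite("pics/i.png",acc[:,:,::-1])
for l in ["slot","ref_block","reader"]:print(l,[(round(d["p"],2),d["extent"]) for d in find_in("wrist",l)])
m=camera_model("wrist");Tc=np.linalg.inv(m["T_tool_cam"])
for P in [(-.0334,.012,-.025),(-.0334,.012,.025),(.0066,.012,-.025),(.0866,.003,-.022),(.0066,.003,-.022)]:
    q=Tc@np.array([*P,1]);print(P,q[0]/q[2]*m["fx"]+m["cx"],q[1]/q[2]*m["fy"]+m["cy"])
```

```text
12.45 [ 0.5478 -0.2696  0.2559] 0.023159795002742734 [-0.6234 -0.0382 -0.4349] [-0.589   0.3804  0.2019  1.3926  0.0005  0.7798]
[[ 0.      0.9797  0.2007]
 [ 0.0006  0.2007 -0.9797]
 [-1.      0.0001 -0.0006]]
slot [(0.56, [216.6, 0.1, 271.8, 186.1])]
ref_block [(0.62, [396.3, 42.0, 42.2, 100.1])]
reader [(0.76, [213.7, 2.1, 272.1, 184.3])]
(-0.0334, 0.012, -0.025) 346.8061149798051 240.11829742496917
(-0.0334, 0.012, 0.025) 343.36281439993405 337.0343330954206
(0.0066, 0.012, -0.025) 339.64438455275473 205.77073323034477
(0.0866, 0.003, -0.022) 321.00668269958896 174.15003956337517
(0.0066, 0.003, -0.022) 322.93178275337465 210.9515533346214[ WARN:0@3.022] global loadsave.cpp:1063 imwrite_ Unsupported depth image for selected encoder is fallbacked to CV_8U.
```

View pics/i.png

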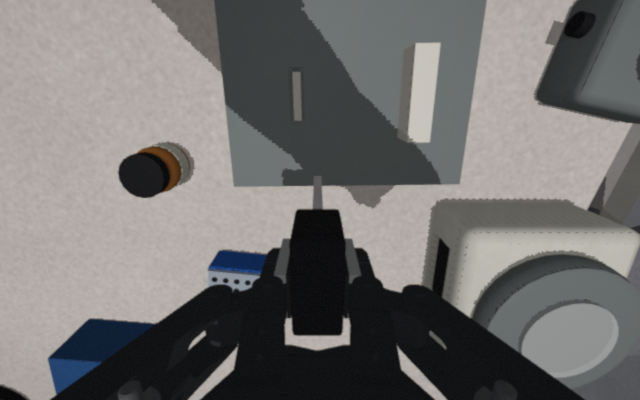

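Run:
```python
from h import *
im=cv2.imread("pics/i.png")
a=cv2.resize(im[150:350,270:370],None,fx=5,fy=5,interpolation=cv2.INTER_CUBIC)[:, :]
a=np.clip(a.astype(float)*1.8,0,255).astype(np.uint8)
cv2.imwrite("pics/j1.png",cv2.resize(a,None,fx=.6,fy=.6))
b=cv2.resize(im[30:200,210:490],None,fx=2.85,fy=2.85,interpolation=cv2.INTER_CUBIC)
cv2.imwrite("pics/j2.png",b)
b=cv2.resize(im[55:135,275:320],None,fx=7,fy=7,interpolation=cv2.INTER_CUBIC)
cv2.imwrite("pics/j3.png",np.clip(b*1.8,0,255).astype(np.uint8))
```

```text
(no output)
```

View pics/j1.png

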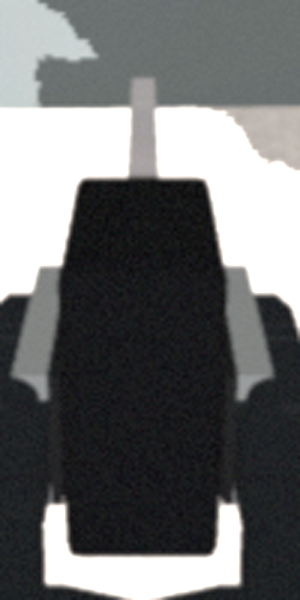

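View pics/j2.png

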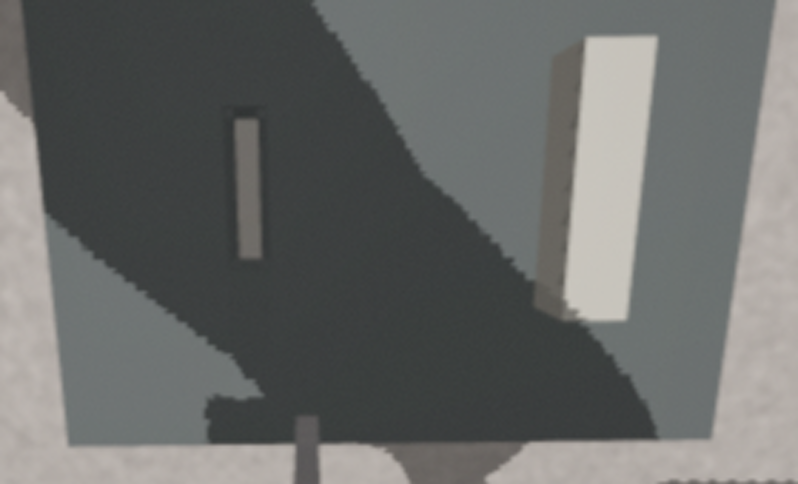

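View pics/j3.png

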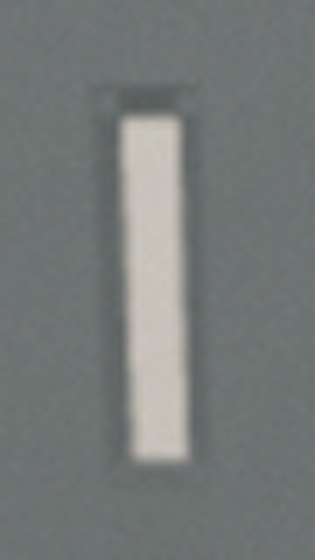

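Run:
```python
from h import *
np.set_printoptions(precision=4,suppress=True)
c=cam("wrist"); print(c[1][:3,3], proj(c,[c[1][0,3],c[1][1,3],0]))
J2=lambda x,y:(210+x/2.85,30+y/2.85)
J3=lambda x,y:(275+x/7,55+y/7)
K=[toz(c,J3(*p),.095) for p in [(121,115),(181,115),(188,461),(131,461)]]; K=np.array(K)
print("slot",K.mean(0),[np.linalg.norm(K[i]-K[(i+1)%4]) for i in range(4)])
for a,b in [(3,0),(2,1)]:
    d=K[b]-K[a];print("yaw",np.degrees(np.arctan2(-d[0],d[1])))
print("lid near edge")
A=toz(c,J2(68,445),.1);B=toz(c,J2(712,438),.1);d=B-A;print(A,B,np.linalg.norm(d),np.degrees(np.arctan2(d[1],d[0])))
C=toz(c,J2(22,0),.1);d=C-A;print("left",np.degrees(np.arctan2(-d[0],d[1])))
C=toz(c,J2(775,0),.1);d=C-B;print("right",np.degrees(np.arctan2(-d[0],d[1])))
Q=[toz(c,J2(*p),.135) for p in [(585,37),(657,37),(627,321),(565,321)]];Q=np.array(Q)
print("block",Q.mean(0),[np.linalg.norm(Q[i]-Q[(i+1)%4]) for i in range(4)])
for a,b in [(3,0),(2,1)]:
    d=Q[b]-Q[a];print("yaw",np.degrees(np.arctan2(-d[0],d[1])))
print("base edge",toz(c,J2(553,57),.1),toz(c,J2(534,306),.1))
# held plate
m=camera_model("wrist");Tc=np.linalg.inv(m["T_tool_cam"])
def pr(P):
    q=Tc@np.array([*P,1]);return q[0]/q[2]*m["fx"]+m["cx"],q[1]/q[2]*m["fy"]+m["cy"]
# J1: scale 3
J1=lambda x,y:(270+x/3,150+y/3)
# features plate coords (x,y,z): tool: X=x0 - z, Y=y0+x, Z=z0 - y(for y+ towards -toolz)
feat=[((-3,22,0),J1(132,77)),((3,22,0),J1(155,77)),((-12,25,80),J1(80,179)),((12,25,80),J1(208,179)),((-12,-25,120),J1(66,554)),((12,-25,120),J1(217,554))]
def f(p):
    x0,y0,z0,al,be,ga=p
    o=[]
    for P,uv in feat:
        v=np.array([-P[2],P[0],-P[1]])/1e3
        v=R.from_rotvec([al,be,ga]).apply(v)+[x0,y0,z0]
        o+=list(np.array(pr(v))-uv)
    return o
for fixed in (False,True):
    if fixed: r=least_squares(lambda p:f([*p,0,0,0]),[.0866,0,0])
    else: r=least_squares(f,[.0866,0,0,0,0,0])
    print(r.x,r.fun.round(1))
```

```text
[ 0.5314 -0.1908  0.3973] [[316.9567  97.2791]]
slot [ 0.5124 -0.1942  0.095 ] [np.float64(0.008178183673623768), np.float64(0.045854487314768134), np.float64(0.008171836098547401), np.float64(0.045854302067060454)]
yaw 11.823886664342686
yaw 11.815954137964198
lid near edge
[ 0.463  -0.2959  0.1   ] [ 0.6967 -0.2454  0.1   ] 0.2390142800530602 12.206163679768014
left 12.097949602443887
right 12.464072628818585
block [ 0.6194 -0.1712  0.135 ] [np.float64(0.020341340046380506), np.float64(0.07983878842258911), np.float64(0.01938865476460361), np.float64(0.07985833901129565)]
yaw 13.140207819844296
yaw 12.456742707518782
base edge [ 0.6015 -0.1343  0.1   ] [ 0.6182 -0.212   0.1   ]
[0.0927 0.0003 0.0028 0.0066 0.0192 0.0024] [ 0.2  0.  -0.2  0.1 -0.1 -0.4 -0.1 -0.1  0.8 -0.  -0.7  0.3]
[0.0916 0.0001 0.0036] [-0.2  1.2 -0.6  1.2 -0.5 -1.1 -0.3 -1.1  1.   0.2  0.2  0.2]
```

Run:
```python
from h import *
y=np.radians(12.2);tz=np.array([np.sin(y),-np.cos(y),0]);ty=np.array([np.cos(y),np.sin(y),0])
slot=np.array([.5124,-.1942,0])
P=slot+(.1-.018)*ty-.002*tz+[0,0,.2]; print(P)
rows(P,down(y))
```

```text
[ 0.59212545 -0.17491653  0.2       ]
shift cm (tool now) [ 5.59  6.24 -8.38] rotvec deg [-0.63 -0.04 -0.  ]
```

>>> step_arm --targets '[[[-0.6,0,0],[0,0.6,-0.8],0],[[0,0,0],[0,1.4,-1.9],0],[[0,0,0],[0,1.6,-2.1],0],[[0,0,0],[0.4,1.6,-2.1],0],[[0,0,0],[1,1.1,-1.4],0],[[0,0,0],[1.4,0,0],0],[[0,0,0],[1.4,0,0],0],[[0,0,0],[1.4,0,0],0],[[0,0,0],[0,0,0],0],[[0,0,0],[0,0,0],0]]'

```text
clock: 13.8
tcp_pos: [0.5917, -0.1748, 0.1995]
orientation: [0.55, 0.444, 0.551, -0.444]
wrist_force: [0.3, -0.1, -1.5]
finger_gap: 0.0232
```

Run:
```python
from h import *
np.set_printoptions(precision=4,suppress=True)
st=get_state();print(st["clock"],st["tcp_pos"],st["finger_gap"],st["wrist_force"]);print(rot(st["orientation"]))
for c in ["wrist","scene","side"]:
    acc=sum(read_camera(c).astype(float) for _ in range(3))/3;acc=acc.astype(np.uint8)
    cv2.imwrite(f"pics/k_{c}.png",acc[:,:,::-1])
a=cv2.imread("pics/k_scene.png")[130:230,230:330];b=cv2.imread("pics/k_side.png")[100:210,290:400]
cv2.imwrite("pics/k2.png",np.hstack([cv2.resize(a,(400,400),interpolation=cv2.INTER_CUBIC),cv2.resize(b,(400,400),interpolation=cv2.INTER_CUBIC)]))
```

```text
13.8 [ 0.5917 -0.1748  0.1995] 0.023162542425025877 [ 0.2628 -0.0805 -1.4569]
[[-0.0012  0.9774  0.2112]
 [ 0.0012  0.2112 -0.9774]
 [-1.     -0.0009 -0.0014]]
```

View pics/k_wrist.png

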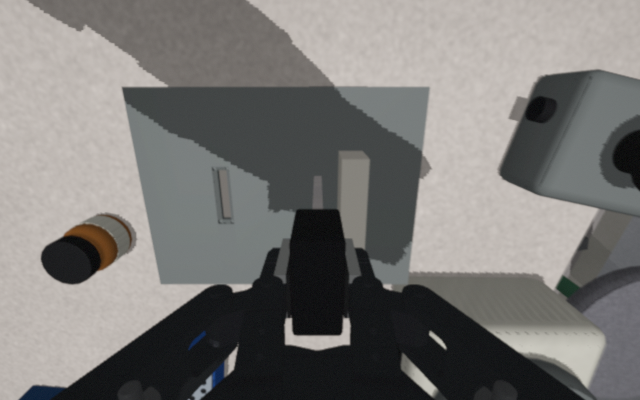

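View pics/k2.png

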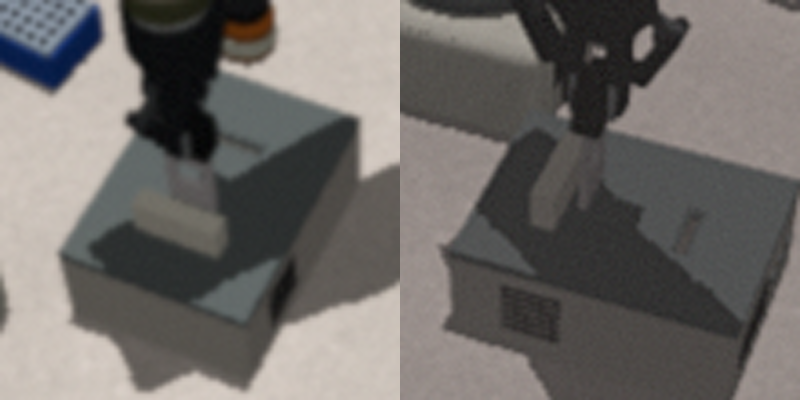

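>>> step_arm --targets '[[[0,0,0],[0,0.3,0],0],[[0,0,0],[0,0.3,0],0],[[0,0,0],[0,0.3,0],0],[[0,0,0],[0,0.2,0],0],[[0,0,0],[0,0.1,0],0],[[0,0,0],[0,0,0],0],[[0,0,0],[0,0,0],0],[[0,0,0],[0,0,0],0],[[0,0,0],[0,0,0],0],[[0,0,0],[0,0,0],0]]'

```text
clock: 15.25
tcp_pos: [0.6036, -0.1727, 0.2]
orientation: [0.55, 0.444, 0.55, -0.444]
wrist_force: [-0.2, -0.2, -1.5]
finger_gap: 0.0235
```

>>> step_arm --targets '[[[0,0,0],[0,0.04,0],0],[[0,0,0],[0,0.04,0],0],[[0,0,0],[0,0.04,0],0],[[0,0,0],[0,0.04,0],0],[[0,0,0],[0,0.04,0],0],[[0,0,0],[0,0,0],0],[[0,0,0],[0,0,0],0],[[0,0,0],[0,0,0],0],[[0,0,0],[0,0,0],0],[[0,0,0],[0,0,0],0]]'

```text
clock: 16.25
tcp_pos: [0.6056, -0.1722, 0.1999]
orientation: [0.55, 0.444, 0.55, -0.444]
wrist_force: [0.6, 0.8, -0.7]
finger_gap: 0.0232
```

>>> step_arm --targets '[[[0,0,0],[0,0.03,0],0],[[0,0,0],[0,0.03,0],0],[[0,0,0],[0,0.03,0],0],[[0,0,0],[0,0.03,0],0],[[0,0,0],[0,0.03,0],0],[[0,0,0],[0,0,0],0],[[0,0,0],[0,0,0],0],[[0,0,0],[0,0,0],0],[[0,0,0],[0,0,0],0],[[0,0,0],[0,0,0],0]]'

```text
clock: 17.25
tcp_pos: [0.6065, -0.172, 0.1998]
orientation: [0.55, 0.444, 0.551, -0.444]
wrist_force: [-5.0, -1.0, 1.7]
finger_gap: 0.0235
```

>>> step_arm --targets '[[[0,0,0],[0,0.01,0],0],[[0,0,0],[0,0,0],0],[[0,0,0],[0,0,0],0],[[0,0,0],[0,0,0],0],[[0,0,0],[0,0,0],0],[[0,0,0],[0,0,0],0],[[0,0,0],[0,0,0],0],[[0,0,0],[0,0,0],0],[[0,0,0],[0,0,0],0],[[0,0,0],[0,0,0],0]]'

```text
clock: 18.25
tcp_pos: [0.6065, -0.172, 0.1999]
orientation: [0.55, 0.444, 0.551, -0.444]
wrist_force: [-4.4, -1.3, 0.6]
finger_gap: 0.0234
```

Run:
```python
from h import *
np.set_printoptions(precision=4,suppress=True)
st=get_state();print(st["clock"],st["tcp_pos"],st["finger_gap"],st["wrist_force"],st["ft_torque"]);print(rot(st["orientation"]))
acc=sum(read_camera("wrist").astype(float) for _ in range(4))/4;acc=acc.astype(np.uint8)
cv2.imwrite("pics/l.png",acc[:,:,::-1])
cv2.imwrite("pics/l2.png",cv2.resize(acc[80:300,230:430,::-1],None,fx=2.7,fy=2.7,interpolation=cv2.INTER_CUBIC))
```

```text
18.25 [ 0.6065 -0.172   0.1999] 0.023405567718378414 [-4.3848 -1.3477  0.6112] [-0.3613  1.4507  0.054 ]
[[-0.0014  0.9776  0.2107]
 [ 0.0004  0.2107 -0.9776]
 [-1.     -0.0013 -0.0007]]
```

View pics/l2.png

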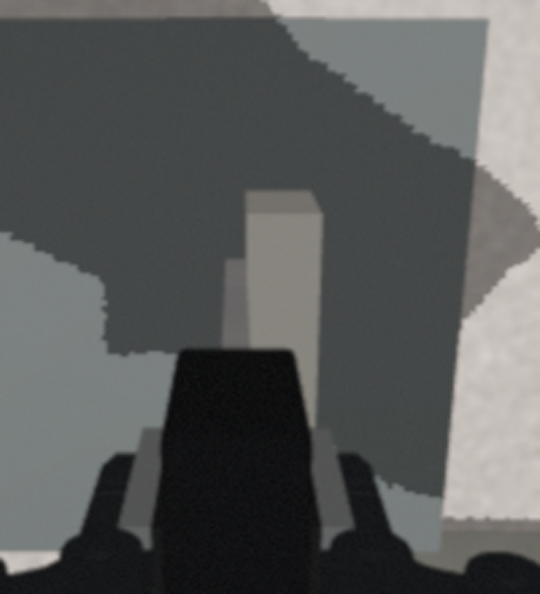

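>>> step_arm --targets '[[[0,0,0],[0,-0.3,0],0],[[0,0,0],[0,-1,0],0],[[0,0,0],[0,-1.6,0],0],[[0,0,0],[0,-2,0],0],[[0,0,0],[0,-2,0],0],[[0,0,0],[0,-1.6,0],0],[[0,0,0],[0,-0.9,0],0],[[0,0,0],[0,-0.35,0],0],[[0,0,0],[0,0,0],0],[[0,0,0],[0,0,0],0]]'

```text
clock: 19.45
tcp_pos: [0.5126, -0.1925, 0.2001]
orientation: [0.55, 0.444, 0.55, -0.444]
wrist_force: [0.8, 0.5, 0.1]
finger_gap: 0.0229
```

Run:
```python
from h import *
np.set_printoptions(precision=4,suppress=True)
st=get_state();print(st["clock"],st["tcp_pos"],st["finger_gap"],st["wrist_force"]);print(rot(st["orientation"]))
y=np.radians(12.2);ty=np.array([np.cos(y),np.sin(y),0])
rows(np.array([.6065,-.172,.2])-.097*ty,down(y))
acc=sum(read_camera("wrist").astype(float) for _ in range(4))/4;acc=acc.astype(np.uint8)
cv2.imwrite("pics/m.png",acc[:,:,::-1])
cv2.imwrite("pics/m2.png",cv2.resize(np.clip(acc[140:230,280:360,::-1]*1.4,0,255).astype(np.uint8),None,fx=6.5,fy=6.5,interpolation=cv2.INTER_CUBIC))
```

```text
19.45 [ 0.5126 -0.1925  0.2001] 0.02287791010585817 [0.7806 0.4947 0.0503]
[[ 0.0009  0.9775  0.2111]
 [ 0.0006  0.2111 -0.9775]
 [-1.      0.001  -0.0004]]
shift cm (tool now) [ 0.01 -0.09 -0.02] rotvec deg [-0.01 -0.02 -0.06]
```

View pics/m2.png

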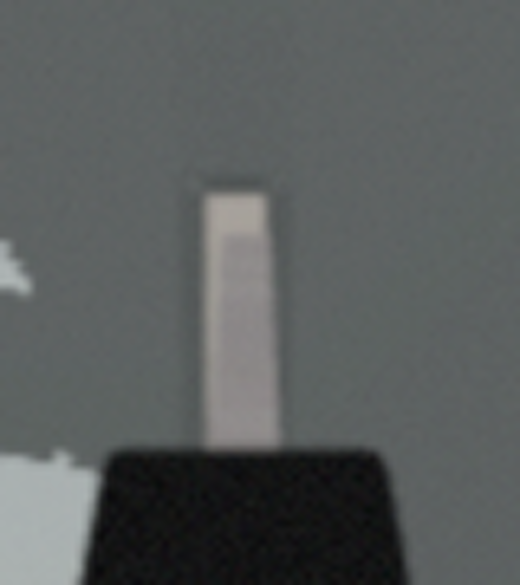

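View pics/m.png

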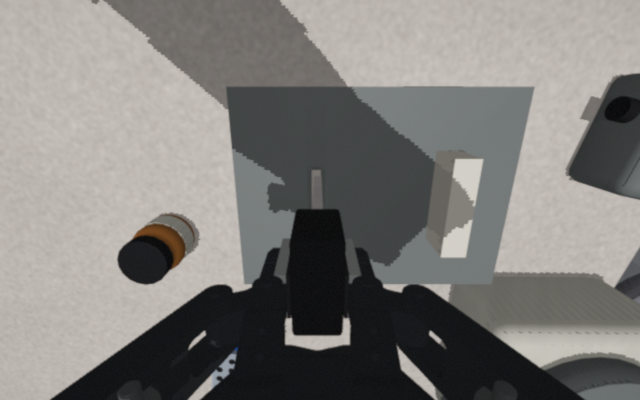

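Run:
```python
from h import *
np.set_printoptions(precision=4,suppress=True)
st=get_state();c=cam("wrist",st);R0=rot(st["orientation"]);t=st["tcp_pos"]
f=lambda u,v,z:(R0.T@(toz(c,(u,v),z)-t))
U=lambda x,y:(280+x/6.5,140+y/6.5)
for x0 in (.0866,.090,.092): print(x0,"foot",f(*U(222,235),.2-x0),f(*U(272,235),.2-x0))
for z in (.092,.097): print("slot +y end",z,f(*U(202,192),z),f(*U(268,192),z))
print("bevel outer",f(*U(190,175),.1))
```

```text
0.0866 foot [ 0.0863 -0.0025 -0.0204] [ 0.0863  0.0037 -0.0204]
0.09 foot [ 0.0897 -0.0025 -0.0195] [ 0.0897  0.0037 -0.0195]
0.092 foot [ 0.0917 -0.0026 -0.019 ] [ 0.0917  0.0038 -0.019 ]
slot +y end 0.092 [ 0.1077 -0.0054 -0.0207] [ 0.1077  0.0035 -0.0207]
slot +y end 0.097 [ 0.1027 -0.0053 -0.0219] [ 0.1027  0.0034 -0.0219]
bevel outer [ 0.0997 -0.0068 -0.0249]
```

>>> step_arm --targets '[[[0,0,0],[0,-0.12,-0.05],0],[[0,0,0],[0,0,0],0],[[0,0,0],[0.3,0,0],0],[[0,0,0],[0.3,0,0],0],[[0,0,0],[0.3,0,0],0],[[0,0,0],[0.2,0,0],0],[[0,0,0],[0.2,0,0],0],[[0,0,0],[0.2,0,0],0],[[0,0,0],[0,0,0],0],[[0,0,0],[0,0,0],0]]'

```text
clock: 20.65
tcp_pos: [0.5106, -0.1922, 0.1849]
orientation: [0.55, 0.444, 0.55, -0.444]
wrist_force: [0.2, 1.0, -1.2]
finger_gap: 0.0232
```

Run:
```python
from h import *
np.set_printoptions(precision=4,suppress=True)
st=get_state();print(st["clock"],st["tcp_pos"],st["finger_gap"],st["wrist_force"],st["ft_torque"])
acc=sum(read_camera("wrist").astype(float) for _ in range(4))/4;acc=acc.astype(np.uint8)
cv2.imwrite("pics/n2.png",cv2.resize(np.clip(acc[140:230,280:360,::-1]*1.4,0,255).astype(np.uint8),None,fx=6.5,fy=6.5,interpolation=cv2.INTER_CUBIC))
```

```text
20.65 [ 0.5106 -0.1922  0.1849] 0.023228018074750906 [ 0.2085  0.9557 -1.1697] [-0.0115  0.0412  0.04  ]
```

View pics/n2.png

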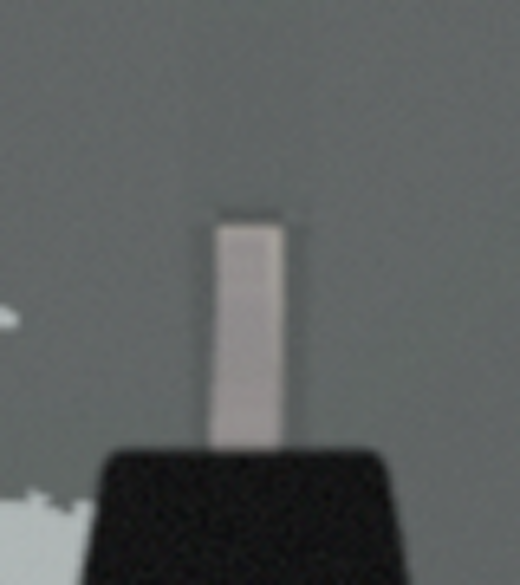

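>>> step_arm --targets '[[[0,0,0],[0,0.09,0],0],[[0,0,0],[0,0,0],0],[[0,0,0],[0.2,0,0],0],[[0,0,0],[0.2,0,0],0],[[0,0,0],[0.2,0,0],0],[[0,0,0],[0.2,0,0],0],[[0,0,0],[0.2,0,0],0],[[0,0,0],[0,0,0],0],[[0,0,0],[0,0,0],0],[[0,0,0],[0,0,0],0]]'

```text
clock: 21.85
tcp_pos: [0.5115, -0.192, 0.175]
orientation: [0.55, 0.444, 0.55, -0.444]
wrist_force: [-0.7, 0.3, -1.9]
finger_gap: 0.0234
```

Run:
```python
from h import *
np.set_printoptions(precision=4,suppress=True)
st=get_state();print(st["clock"],st["tcp_pos"],st["finger_gap"],st["wrist_force"],st["ft_torque"])
acc=sum(read_camera("wrist").astype(float) for _ in range(4))/4;acc=acc.astype(np.uint8)
cv2.imwrite("pics/o2.png",cv2.resize(np.clip(acc[140:230,280:360,::-1]*1.4,0,255).astype(np.uint8),None,fx=6.5,fy=6.5,interpolation=cv2.INTER_CUBIC))
```

```text
21.85 [ 0.5115 -0.192   0.175 ] 0.023396996112573863 [-0.6542  0.2678 -1.9461] [-0.006  -0.0753 -0.0071]
```

View pics/o2.png

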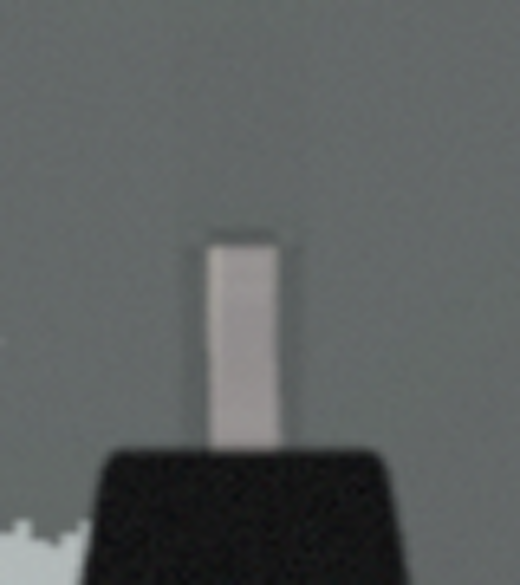

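>>> step_arm --targets '[[[0,0,0],[0.4,0,0],0],[[0,0,0],[0.7,0,0],0],[[0,0,0],[0.8,0,0],0],[[0,0,0],[0.8,0,0],0],[[0,0,0],[0.8,0,0],0],[[0,0,0],[0.8,0,0],0],[[0,0,0],[0.6,0,0],0],[[0,0,0],[0.4,0,0],0],[[0,0,0],[0.15,0,0],0],[[0,0,0],[0,0,0],0]]'

```text
clock: 23.05
tcp_pos: [0.5115, -0.192, 0.1203]
orientation: [0.55, 0.444, 0.55, -0.444]
wrist_force: [1.3, -0.6, -1.0]
finger_gap: 0.0232
```

>>> step_arm --targets '[[[0,0,0],[0,0,0],0],[[0,0,0],[0,0,0],0],[[0,0,0],[0,0,0],0],[[0,0,0],[0,0,0],0],[[0,0,0],[0,0,0],0],[[0,0,0],[0,0,0],0],[[0,0,0],[0,0,0],0],[[0,0,0],[0,0,0],0],[[0,0,0],[0,0,0],0],[[0,0,0],[0,0,0],0]]'

```text
clock: 24.05
tcp_pos: [0.5115, -0.192, 0.1204]
orientation: [0.55, 0.444, 0.55, -0.444]
wrist_force: [0.5, 0.3, -1.3]
finger_gap: 0.0233
```

Run:
```python
from h import *
np.set_printoptions(precision=4,suppress=True)
st=get_state();print(st["clock"],st["tcp_pos"],st["finger_gap"],st["wrist_force"],st["ft_torque"]);print(rot(st["orientation"]))
for c in ["wrist","scene","side"]:
    acc=sum(read_camera(c).astype(float) for _ in range(3))/3;acc=acc.astype(np.uint8)
    cv2.imwrite(f"pics/p_{c}.png",acc[:,:,::-1])
a=cv2.imread("pics/p_scene.png")[130:230,230:330];b=cv2.imread("pics/p_side.png")[100:210,290:400]
cv2.imwrite("pics/p2.png",np.hstack([cv2.resize(a,(400,400),interpolation=cv2.INTER_CUBIC),cv2.resize(b,(400,400),interpolation=cv2.INTER_CUBIC)]))
```

```text
24.05 [ 0.5115 -0.192   0.1204] 0.023345846449210332 [ 0.522   0.3013 -1.3361] [ 0.0102 -0.0303  0.0644]
[[-0.0002  0.9775  0.2109]
 [ 0.0007  0.2109 -0.9775]
 [-1.     -0.     -0.0007]]
```

View pics/p2.png

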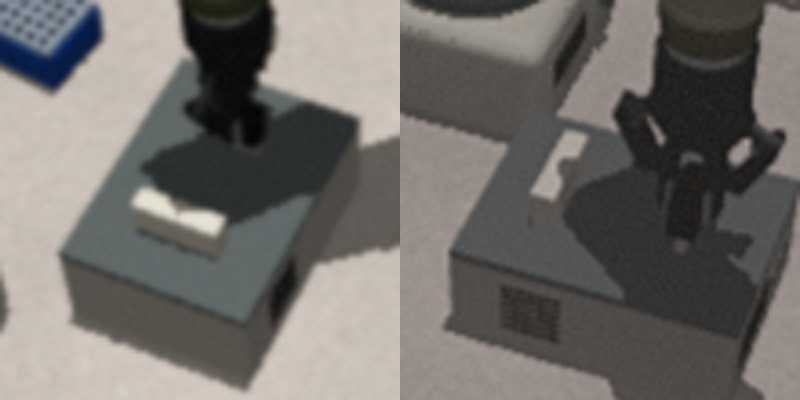

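View pics/p_side.png

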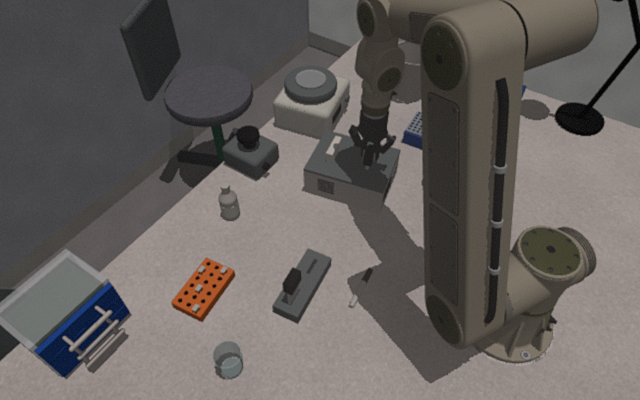

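View pics/p_wrist.png

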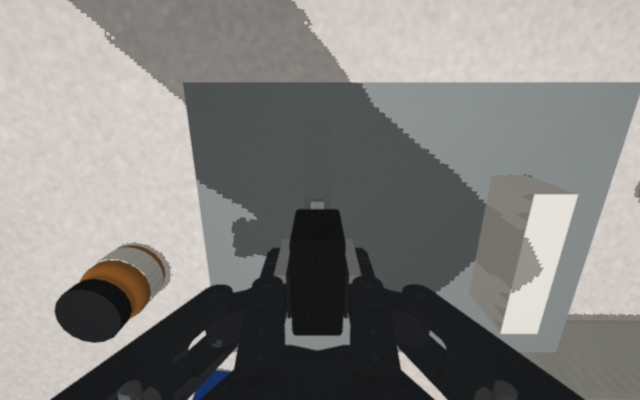

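Run:
```python
from workcell import *
print(hand_in())
```

```text
the job is handed in; nothing more can be done
None
```

I took the windowed plate out of the stand by its grip, pressed it on the reference block, then lowered it into the slot. I handed the job in at about 24 s, still holding the plate there.

- **Right plate:** the wrist camera showed the window clearly on the plate nearer the photometer, and that is the one I lifted. The plain plate is still in its pocket, and nothing else looked moved in the last pictures.
- **Zero reading:** the blade was pressed on the block's slot side at about 4.5–5 N for over a second. The wrist picture showed it lying against the face. I estimate the foot was 8–13 mm above the lid.
- **In the slot:** it went in with no noticeable contact force. At the end the arm was still and vertical to within about 0.05°. The TCP was at z = 0.120 m, the fingers were closed on the 24 mm grip, and the remaining force was about 1.4 N.
- **Depth and grip clearance:** two estimates disagreed. The height at the grasp puts the foot about 66 mm below the lid's top, and a fit to a wrist picture puts it about 71 mm below. Both are inside 56–78 mm and leave the grip 8–14 mm above the lid. In the last pictures a strip of blade showed between grip and lid.
- **Centring:** the block contact and the measured slot position agreed within about 1 mm across the slot. The plate's offset along the slot was uncertain by a few millimetres, but the blade sits inside the slot, which leaves it only about 1 mm of play.

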